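# Close the tartlet press and hold its handle

## Task

Get the tartlet press closed: lower the longer of the two mould plates over the press's two locating pins until it lies flush on the deck, and let go of it. Then press the spring-loaded palm handle down 20 mm, so that its top is level with the top of the thin steel gauge post next to it, and keep it there: finish while still holding it down at that height. Leave the shorter plate and everything else on the counter where it is.

Things in the scene. Friction and masses are not known exactly. Their poses are not given: they have to be found in the camera images.
- press: Bench tartlet press, bolted down on the right of the counter, turned up to 0.35 rad. Aluminium deck 130 (x) by 285 (y) by 30 mm high. Origin on the counter under the midpoint of the two pins; +y runs from the pins to the palm handle; deck from y = -90 to +195 mm. Grey column at y = 110 to 190 mm, 70 mm wide, top at z = 60 mm, carries the handle.
- seat (a point): Midpoint between the two pins on the deck's top (z = 30 mm); the longer plate's origin comes here when seated flush. Axes as the press. The upright steel pins stand at y = -60 and +60 mm from here, 10 mm in diameter, 25 mm above the deck, the top 6 mm tapered.
- handle_top (a point): Centre of the flat top of the palm handle, a black mushroom head 44 mm in diameter (flat top 36 mm) and 14 mm thick on a 16 mm steel stem, 138 mm from the seat along the press's y. z = 106 mm when up, 86 mm when pressed 20 mm; moves with the handle. Axes as the press.
- gauge_top (a point): Centre of the top of the steel gauge post, 10 mm in diameter, fixed on the column 42 mm beyond the palm handle's axis (away from the pins); z = 86 mm.
- palm_handle (a joint): Travel of the palm handle in m: 0 up, grows as it is pressed straight down, 0.030 at its bottom stop; wanted 0.020. A spring returns it: about 3 N to start it, about 9 N at 20 mm, about 12 N at the stop.
- long_plate: The longer mould plate, which fits: loose aluminium plate 85 (x) by 160 (y) by 12 mm, about 0.5 kg, origin at the centre of its underside. Through holes of 13 mm at y = -60 and +60 mm. Grip rib on its middle 14 mm thick (x), 50 mm long (y), z = 12 to 54 mm. Goes on either way round. Starts flat on the left, rib up, at one of two places, turned up to 0.3 rad.
- short_plate: The shorter mould plate, for another press: same look and same grip rib, 85 mm (x) by 125 mm (y) by 12 mm, holes 85 mm apart, so it does not fit. Starts at the other of the two places. To be left alone. Origin at the centre of its underside.
- ring_cutter: Loose steel ring cutter, 70 mm in diameter, 35 mm high; bystander. Origin at the centre of its underside.
- berry_bowl: Loose white bowl, 90 mm across, 45 mm high; bystander. Origin at the centre of its underside.
- jam_jar: Loose glass jar, 68 mm in diameter, 85 mm high; bystander. Origin at the centre of its underside.
- tartlet: Loose cream tartlet, 74 mm across, 35 mm high, between the press and the plates; bystander. Origin at the centre of its underside.
- mug: Loose white mug, 76 mm in diameter, 90 mm high; bystander. Origin at the centre of its underside.
- jaw_tip (a point): Middle of the lower edge of the tip of a steel jaw (36 mm wide, 10 mm high) that looks out of the column towards the pins: 88 mm from the seat along the press's y, z = 45 mm, with the handle up. Pressing the handle drives it 0.8 mm per mm over the seated plate's edge, 3 mm clear of its top.
Mind the look-alikes: they are no part of the job. Leave any red or yellow look-alike of the long_plate alone.

How it is judged:
On the way:
1. the longer plate lies flush on the deck over both pins, let go of, with the palm handle still up (horizontal distance between long_plate and seat below 0.005 m and z of long_plate in the frame of seat between -0.003 and 0.002 m and angle between long_plate's own z axis and vertical below 0.03 rad and angle between the y axis of long_plate and the y axis of press, either way round below 0.06 rad and contact force between the fingers and long_plate below 0.3 N and value of joint palm_handle below 0.005 m), for 0.2 s.
At the end, for the whole second after the job is handed in: Through the last second the robot itself holds the palm handle down between 16 and 24 mm (contact force on it above 5 N), and the longer plate, not touched by the fingers, still lies flush on the deck over both pins (within 5 mm of the seat, 2 mm in height, 0.06 rad in turn, 0.03 rad in tilt) (horizontal distance between long_plate and seat below 0.005 m and z of long_plate in the frame of seat between -0.003 and 0.002 m and angle between long_plate's own z axis and vertical below 0.03 rad and angle between the y axis of long_plate and the y axis of press, either way round below 0.06 rad and value of joint palm_handle between 0.016 and 0.024 m and contact force between any of the fingers, the arm and palm_handle above 5 N and contact force between the fingers and long_plate below 0.3 N); the arm keeps its last pose, push and grip.
It fails at once if the shorter plate is moved by more than 30 mm (distance of short_plate from where it was at the start of the episode above 0.03 m).
It fails at once if the ring cutter, bowl, jar, tartlet or mug is moved by more than 30 mm (distance of any of ring_cutter, berry_bowl, jam_jar, tartlet, mug from where it was at the start of the episode above 0.03 m).
It also fails if it takes over 54 s, if anything falls off the work surface, if the arm or the gripper's body presses on something with over 40 N, if the wrist force passes 120 N, or if a joint passes its speed limit or range.

## Robot

A 7-joint arm with a two-finger parallel gripper is mounted at the origin on the work surface. World frame = base frame: x ahead of the robot, y to its left, z up, the work surface at z = 0. Lengths are in m, angles in rad, forces in N, time in s.
With the tool pointing down it reaches from about 0.425 to 1.025 m from the base axis. Payload 9.4 kg.
Tool frame: the origin (TCP) lies midway between the tips of the shut fingers; the grasp point (between the pads) lies 19 mm behind it; z points along the fingers, y is the line along which they close (so a half turn about z gives the same grasp; the last joint's range is limited). The gripper opens to 93 mm and grips with 3 to 60 N. Pads are 15 mm wide; open, the fingers measure 128 mm over their backs; the gripper's body (75 mm by 188 mm) begins 65 mm behind the grasp point.
Start: joints at [1.083, 0.599, -0.003, 1.599, 0.002, 0.943, -0.08], TCP at [0.29, -0.665, 0.219] pointing down, gripper open.
Joint ranges: [-2.57, 2.57], [-0.35, 1.97], [-1.29, 1.29], [0.11, 2.56], [-1.05, 4.19], [0.11, 1.86], [-2.63, 2.63]. Speed limits (rad/s): [2.22, 2.22, 3.01, 3.01, 3.14, 3.14, 3.14].

## Interface

Orientations are given as a unit quaternion [w, x, y, z].
In Python, from plant import manip gives the robot as it stands. Calls block until the motion is done:
- manip.movep(position, orientation): joint-space move of the TCP to a pose.
- manip.servo_line(position, rotation=None, velocity=0.15, threshold=None): straight line of the TCP; rotation=None keeps the orientation; velocity is the mean speed in m/s. With threshold (N) it stops when the force on the tool has changed by that much, and returns True; else False.
- manip.set_joints(angles): joint-space move.
- manip.open() and manip.gripper_close(): open the fingers fully, or close them until they stop; the grip force is fixed at half the most.
- manip.hold(seconds).
- manip.ik(position, orientation): joint angles nearest the present ones, or None.
- manip.get_obs(): the state.
- manip.camera(name): name is "scene" or "top" or "wrist"; returns a dict with "img" (384x512x3 uint8, red, green, blue), "fx", "fy", "cx", "cy" (pixels), "D" ([k1, k2, p1, p2, k3] as OpenCV has them; the pictures are not rectified), "position" and "orientation" of the camera in the world; the wrist camera has in their place "mount" (4x4, takes a point from camera to tool coordinates, whose origin is the TCP and whose axes are the flange's). Camera axes: x right, y down, z forward; pixel columns grow to the right and rows downward; lengths in m; the calibration is good to about 2 mm. A picture is of the moment at which its call begins: read the wrist's pose just before it. There is no depth.
A pose or a line that the arm cannot do raises manip.IKError and nothing moves.
- manip.sign_off(): hands the job in; it is judged then, once.
Trained networks look in a picture, given as the dict that the camera call returned (one of the last four; its "shot" number tells which), for a name from the list of things; names that differ only in an ending like _2 or _b are one class to them, and where a whole thing is asked for, a point or a joint stands for the part that bears it (a point fixed in the world has none). Each returns a list of dicts, best first, with "conf" (0 to 1); they miss things now and then, are a little off and sometimes report something else, mostly with a low value. They report only what shows in the picture. A call takes as long as a camera call. They do not tell look-alikes from the thing itself.
- manip.boxes_of(picture, query): "position" ([column, row] in pixels, amid what is visible of it).
- manip.trace(picture, query): "mask" (384x512 bool, what is visible of it) and "position" ([column, row] in pixels, amid what is visible of it).
- manip.pinpoint(picture, query): "position" ([column, row] in pixels: a listed point, or the origin of a listed thing).
The state is a dict: "time": time; "q": joint angles; "qd": joint speeds; "effort": joint torques, N m; "ee_pos": TCP position; "tool_rot": TCP orientation; "ft_force": force on the tool from outside, world axes, zero at the start; "moment": the same for the moment, N m; "width": finger opening in m; "gripper_force": force on a finger pad.
Only numpy, scipy, OpenCV 4.12 (cv2) and the standard library are available. Lean on these libraries where they do the work, as an engineer would, in place of code of your own. Each camera call takes 0.05 s, during which the arm holds its last target. There are 200 camera calls.

## Working session

There is one attempt and no reset: what is moved stays moved. The work goes in short steps, each a Python script; the robot and the scene stay as the last script left them, time stands still between calls to the robot, and variables do not carry over. Pictures are saved under pics/ and viewed, at most 10 in all, crops included, and the job is handed in when it is done.

```bash
mkdir -p pics; ls; cat > h.py <<'E'
from plant import manip
import numpy as np, cv2
from scipy.spatial.transform import Rotation as R
def rot(q): return R.from_quat([q[1],q[2],q[3],q[0]]).as_matrix()
def quat(M):
    q=R.from_matrix(M).as_quat(); return [q[3],q[0],q[1],q[2]]
def pose(c,obs=None):
    if 'mount' in c:
        T=np.eye(4);T[:3,:3]=rot(obs['tool_rot']);T[:3,3]=obs['ee_pos'];T=T@np.array(c['mount']);return T[:3,:3],T[:3,3]
    return rot(c['orientation']),np.array(c['position'])
def K(c): return np.array([[c['fx'],0,c['cx']],[0,c['fy'],c['cy']],[0,0,1.]])
def px2w(c,p,z,obs=None):
    Rm,t=pose(c,obs); n=cv2.undistortPoints(np.array([[p]],float),K(c),np.array(c['D'],float))[0,0]
    d=Rm@np.array([n[0],n[1],1]); return t+d*(z-t[2])/d[2]
def w2px(c,P,obs=None):
    Rm,t=pose(c,obs); P=(np.atleast_2d(P)-t)@Rm
    return cv2.projectPoints(P,np.zeros(3),np.zeros(3),K(c),np.array(c['D'],float))[0][:,0]
def save(c,n): cv2.imwrite('pics/'+n,cv2.cvtColor(c['img'],cv2.COLOR_RGB2BGR))
def down(yaw): # tool y axis at angle yaw in world
    y=np.array([np.cos(yaw),np.sin(yaw),0]);z=np.array([0,0,-1.]);return np.c_[np.cross(y,z),y,z]
E
python3 - <<'E'
from h import *
o=manip.get_obs();print(o['time'],o['ee_pos'],o['tool_rot'],o['width'],o['ft_force'])
for n in('top','scene'):
    c=manip.camera(n);save(c,n+'0.png');print(n,c['position'],c['orientation'],c['fx'])
    for q,z in dict(press=0,seat=.03,handle_top=.106,gauge_top=.086,jaw_tip=.045,long_plate=0,short_plate=0,tartlet=0,mug=0,jam_jar=0,berry_bowl=0,ring_cutter=0).items():
        for r in manip.pinpoint(c,q)[:3]: print(q,round(r['conf'],2),np.round(r['position'],1),np.round(px2w(c,r['position'],z),4))
E
```

```text
pics
0.0 [ 0.28931982 -0.66423464  0.21776181] [-7.61924711e-04  9.78972251e-01  2.03991918e-01 -2.21470987e-04] 0.0927345195777648 [-0.29171879 -0.42715053  0.41518468]
top [0.34832688 0.03022819 1.36631175] [ 0.0430093  -0.69630256  0.71443483 -0.05381286] 434.91336640310254
press 0.98 [346.7 192.8] [ 0.5157 -0.305   0.    ]
press 0.53 [244.4 107.3] [0.8039 0.0122 0.    ]
seat 0.58 [353.8 194.9] [ 0.5049 -0.3192  0.03  ]
handle_top 0.76 [312.6 194.5] [ 0.5002 -0.179   0.106 ]
gauge_top 0.63 [294.5 196.9] [ 0.4967 -0.1283  0.086 ]
jaw_tip 0.55 [323.4 196.4] [ 0.5008 -0.222   0.045 ]
long_plate 0.86 [130.2 231.9] [0.4102 0.3771 0.    ]
long_plate 0.81 [157.7 297.7] [0.2084 0.2914 0.    ]
long_plate 0.77 [ 74.1 188.8] [0.5497 0.5526 0.    ]
short_plate 0.97 [158.9 162. ] [0.6294 0.2889 0.    ]
tartlet 0.65 [221.8 200.5] [0.501  0.0913 0.    ]
tartlet 0.25 [293.3 193.1] [ 0.5189 -0.1356  0.    ]
mug 0.96 [412.6 174.6] [ 0.5689 -0.5177  0.    ]
jam_jar 0.77 [242.8 105.9] [0.8087 0.0173 0.    ]
jam_jar 0.54 [235.4 239.8] [0.3767 0.0511 0.    ]
berry_bowl 0.62 [179.7 116.2] [0.7785 0.222 
[... 619 characters left out ...]
 ] [ 0.4986 -0.2227  0.045 ]
long_plate 0.96 [257.6 143.3] [0.2216 0.2788 0.    ]
long_plate 0.83 [304.3 153. ] [0.393  0.3742 0.    ]
long_plate 0.83 [361.4 148.8] [0.5253 0.5656 0.    ]
short_plate 0.81 [340. 188.] [0.62   0.3202 0.    ]
short_plate 0.4 [268.9 199.9] [0.497  0.0883 0.    ]
tartlet 0.81 [272.  198.9] [0.5005 0.0998 0.    ]
mug 0.82 [122.1 316. ] [ 0.5659 -0.5033  0.    ]
mug 0.4 [176.  265.6] [ 0.5212 -0.306   0.    ]
jam_jar 0.77 [322.2 262.2] [0.7974 0.027  0.    ]
berry_bowl 0.91 [358. 229.] [0.7851 0.2118 0.    ]
berry_bowl 0.73 [243.3 183.2] [0.3714 0.0777 0.    ]
berry_bowl 0.35 [273.2 198.8] [0.5029 0.1033 0.    ]
ring_cutter 0.81 [245.5 187. ] [0.3924 0.0705 0.    ]
```

View pics/top0.png

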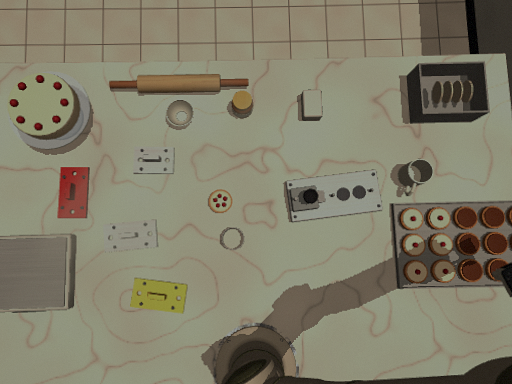

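View pics/scene0.png

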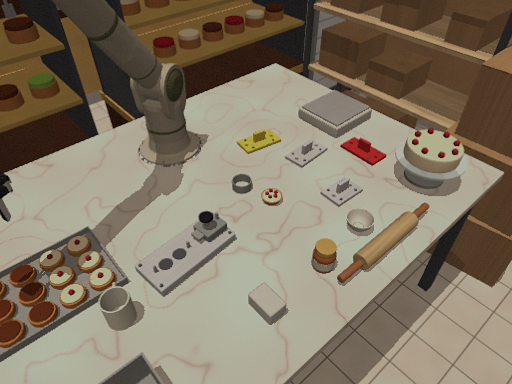

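The top view shows the grey long plate at about (132,235), the grey short plate at (154,160), red and yellow look-alikes at (73,190) and (158,296), and the press at (333,195) with its handle at (311,196). The scene view agrees with this. Next I look closer at the press with the wrist camera.

```bash
python3 - <<'E'
from h import *
for nm,p,y in(('press',[.508,-.27,.33],.1),('press',[.508,-.27,.33],.1+np.pi),('plate',[.405,.376,.3],.05),('plate',[.405,.376,.3],.05+np.pi)):
    q=manip.ik(p,quat(down(y)));print(nm,y,None if q is None else np.round(q,2))
p=[.47,-.27,.33]
ys=[(abs(q[6]),y) for y in(.1,.1+np.pi) if (q:=manip.ik(p,quat(down(y)))) is not None]
manip.movep(p,quat(down(min(ys)[1])))
o=manip.get_obs();c=manip.camera('wrist');save(c,'w1.png');print(o['time'],o['ee_pos'],np.round(pose(c,o)[1],3),c['mount'])
for q,z in dict(seat=.03,handle_top=.106,gauge_top=.086,jaw_tip=.045,press=0).items():
    for r in manip.pinpoint(c,q)[:3]: print(q,round(r['conf'],2),np.round(r['position'],1),np.round(px2w(c,r['position'],z,o),4))
E
```

```text
press 0.1 [ 0.68  0.33 -0.4   1.8   0.15  1.04  0.33]
press 3.241592653589793 [ 0.04  0.33  0.48  1.83 -0.17  1.02 -2.46]
plate 0.05 [-0.14  0.47 -1.02  1.86  0.45  1.07 -1.28]
plate 3.191592653589793 [-0.1   0.49 -1.09  1.86  0.49  1.09  1.81]
2.9417 [ 0.46955194 -0.2714735   0.3295137 ] [ 0.463 -0.201  0.495] [[ 4.53196940e-04 -9.65551775e-01 -2.60210614e-01  7.10846175e-02]
 [ 9.99999472e-01  6.77654848e-04 -7.72889843e-04 -1.55378319e-04]
 [ 9.22598144e-04 -2.60210127e-01  9.65551572e-01 -1.65536010e-01]
 [ 0.00000000e+00  0.00000000e+00  0.00000000e+00  1.00000000e+00]]
seat 0.88 [286.  188.1] [ 0.5176 -0.3142  0.03  ]
handle_top 0.78 [289.2  88.2] [ 0.4974 -0.1735  0.106 ]
handle_top 0.26 [287.3  53.5] [ 0.4905 -0.136   0.106 ]
gauge_top 0.82 [291.   53.4] [ 0.4964 -0.1322  0.086 ]
jaw_tip 0.79 [284.1 127.1] [ 0.5022 -0.2219  0.045 ]
press 0.66 [283.8 183.1] [ 0.5165 -0.3134  0.    ]
```

View pics/w1.png

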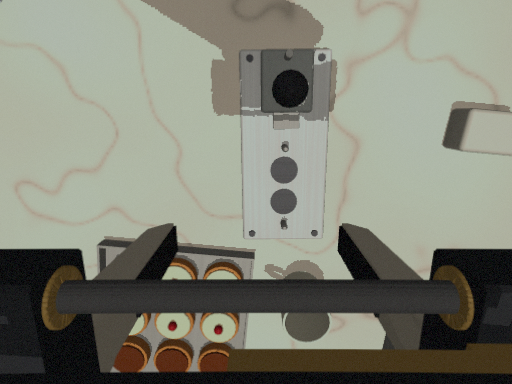

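The wrist view shows the pins at (285,147) and (284,224), the handle at (290,88), the gauge post at (289,53) and the deck from (240,49) to (323,239). I move closer for a precise view of the pins.

```bash
python3 - <<'E'
from h import *
s=np.array([.5135,-.314]);yaw=.10
ydir=np.array([-np.sin(yaw),np.cos(yaw)])
p=s-.06*ydir
manip.movep([*p,.2],quat(down(yaw)))
manip.hold(.3)
o=manip.get_obs();c=manip.camera('wrist');save(c,'w2.png')
import pickle;pickle.dump((c,o),open('w2.pkl','wb'))
print(o['time'],o['ee_pos'])
for q,z in dict(seat=.03,handle_top=.106,jaw_tip=.045).items():
    for r in manip.pinpoint(c,q)[:2]: print(q,round(r['conf'],2),np.round(r['position'],1),np.round(px2w(c,r['position'],z,o),4))
im=cv2.imread('pics/w2.png');cv2.imwrite('pics/w2c.png',cv2.resize(im[0:260,150:400],None,fx=2.3,fy=2.3,interpolation=cv2.INTER_CUBIC))
E
```

```text
4.2667 [ 0.51985427 -0.3733757   0.20157542]
seat 0.75 [255.2 115.7] [ 0.511 -0.31   0.03 ]
jaw_tip 0.63 [257.8  19.2] [ 0.5049 -0.223   0.045 ]
```

View pics/w2c.png

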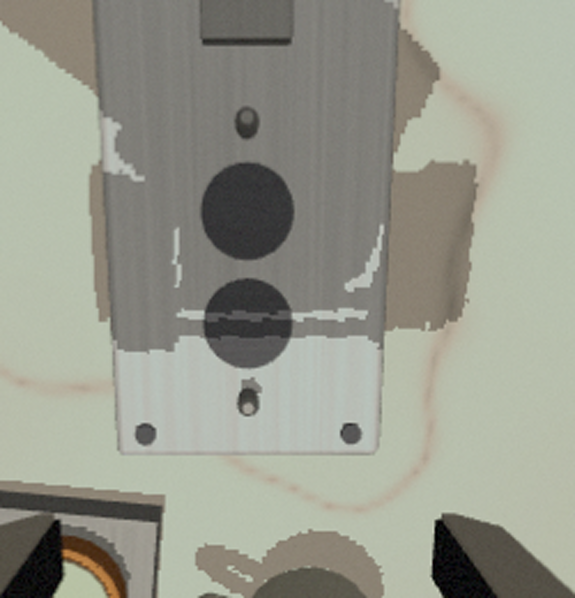

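```bash
cat > fit.py <<'E'
from h import *
import pickle
from scipy.optimize import least_squares
c,o=pickle.load(open('w2.pkl','rb'))
f=lambda x,y:((x+.5)/2.3-.5+150,(y+.5)/2.3-.5)
def circ(y,r,z): a=np.linspace(0,2*np.pi,24);return np.c_[r*np.cos(a),y+r*np.sin(a),0*a+z]
def W(p,P):
    cs,sn=np.cos(p[2]),np.sin(p[2]);return np.asarray(P)@np.array([[cs,sn,0],[-sn,cs,0],[0,0,1]])+[p[0],p[1],0]
bl=[f(122,454),f(378,453)]
Lp=[f(95,2),f(119,380),f(109,200)];Rp=[f(398,2),f(382,380),f(390,200)]
bb={.06:(f(235,107),f(259,140)),-.06:(f(237,388),f(259,416))}
def res(p,show=0):
    r=[]
    for y,(a,b) in bb.items():
        q=w2px(c,W(p,np.r_[circ(y,5e-3,.03),circ(y,5e-3,.049),circ(y,3e-3,.055)]),o)
        m,M=q.min(0),q.max(0); t=[m[0]-a[0],M[0]-b[0],M[1]-b[1]] if y<0 else [m[0]-a[0],M[0]-b[0],m[1]-a[1],M[1]-b[1]]
        r+=t
    for x,pts in((-.065,Lp),(.065,Rp)):
        q=w2px(c,W(p,np.c_[np.full(50,x),np.linspace(-.09,.15,50),np.full(50,.03)]),o)
        i=np.argsort(q[:,1]); r+=[.7*(np.interp(v,q[i,1],q[i,0])-u) for u,v in pts]
    q=w2px(c,W(p,[[-.065,-.09,.03],[.065,-.09,.03]]),o); r+=list((q-bl)[:,1]*.7)
    return np.array(r)
s=least_squares(res,[.511,-.312,.1],loss='soft_l1');print(s.x,np.round(res(s.x),2))
E
python3 fit.py
```

```text
[ 0.51340619 -0.3107025   0.10536639] [ 0.01  0.13 -0.56 -0.36  0.18  0.11  0.07 -1.32 -2.06 -2.09  1.37  0.62
  0.81  1.08  1.04]
```

The pins fit to within about 0.5 px, giving the press at (0.5134, -0.3107) with yaw 0.105. Now the same view over the long plate, so that any calibration bias cancels.

```bash
python3 - <<'E'
from h import *
s=np.array([.405,.376]);yaw=.08
ydir=np.array([-np.sin(yaw),np.cos(yaw)])
p=s-.06*ydir
o=manip.get_obs()
manip.servo_line([*o['ee_pos'][:2],.27],velocity=.3)
manip.movep([*p,.24],quat(down(yaw)))
manip.hold(.3)
o=manip.get_obs();c=manip.camera('wrist');save(c,'w3.png')
import pickle;pickle.dump((c,o),open('w3.pkl','wb'))
print(o['time'],o['ee_pos'],np.round(o['q'],2))
for r in manip.pinpoint(c,'long_plate')[:2]: print(round(r['conf'],2),np.round(r['position'],1),np.round(px2w(c,r['position'],0,o),4))
im=cv2.imread('pics/w3.png');cv2.imwrite('pics/w3c.png',cv2.resize(im[0:260,150:400],None,fx=2.3,fy=2.3,interpolation=cv2.INTER_CUBIC))
E
```

```text
7.6333 [0.41001954 0.31597383 0.23999134] [-0.2   0.41 -0.77  2.01  0.38  0.86 -1.1 ]
0.95 [112.1 176.2] [0.2179 0.2847 0.    ]
0.89 [255.  119.9] [0.402  0.3731 0.    ]
```

View pics/w3c.png

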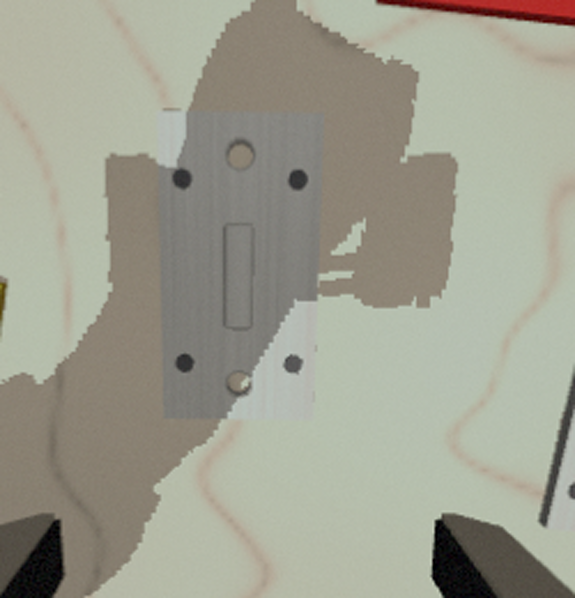

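The holes are at crop (240.5,155.5) and (239,383), with the rib between them at (238,276). This is the long plate. I compute its pose and grasp it.

```bash
cat > pl.py <<'E'
from h import *
import pickle
c,o=pickle.load(open('w3.pkl','rb'))
f=lambda x,y:((x+.5)/2.3-.5+150,(y+.5)/2.3-.5)
u=px2w(c,f(240.5,155.5),.012,o);l=px2w(c,f(239,383),.012,o);rb=px2w(c,f(238,276),.054,o)
d=(u-l)[:2];yaw=np.arctan2(-d[0],d[1]);m=((u+l)/2)[:2]
if __name__=='__main__':print('spacing',np.linalg.norm(d),'mid',m,'rib',rb,'yaw',yaw)
E
python3 pl.py; python3 - <<'E'
from pl import *
assert abs(np.linalg.norm(d)-.12)<.006
Q=quat(down(yaw))
manip.movep([*m,.12],Q)
manip.servo_line([*m,.022],velocity=.1)
o=manip.get_obs();print(o['ee_pos'],o['ft_force'])
manip.gripper_close();o=manip.get_obs();print(o['time'],o['width'],o['gripper_force'],o['ee_pos'])
manip.servo_line([*m,.2],velocity=.15)
o=manip.get_obs();print(o['time'],o['width'],o['ft_force'],o['moment'])
c=manip.camera('wrist');save(c,'w4.png')
E
```

```text
spacing 0.11845832589604956 mid [0.40065164 0.37461179] rib [0.40027768 0.37495433 0.054     ] yaw 0.07020550882656433
[0.40086267 0.37481466 0.0224952 ] [-0.04215253  0.5418611  -0.93904889]
10.6667 0.013670679923577182 29.999536871910095 [0.40068052 0.37461371 0.02198764]
12.0 0.013500890501765003 [ 0.25152287 -0.28978507 -4.14382946] [-0.07455347 -0.0759231  -0.01165645]
```

View pics/w4.png

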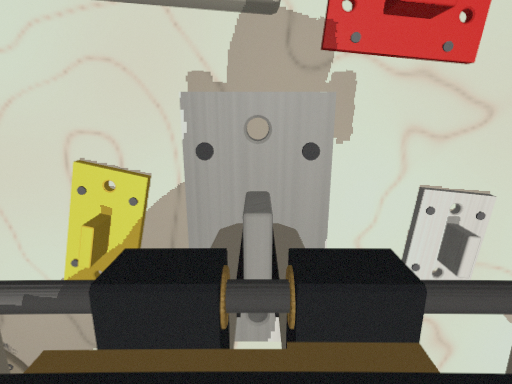

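The grasp is good, with the upper hole visible at (258,127). I carry the plate over the seat and check the pin through the hole.

```bash
python3 - <<'E'
from h import *
s=np.array([.5134,-.3107]);yaw=.1054
c=manip.camera('wrist');o=manip.get_obs()
h=px2w(c,(258,127.5),o['ee_pos'][2]-.010,o)-o['ee_pos'];print('hole in tool',rot(o['tool_rot']).T@h)
Q=quat(down(yaw))
manip.movep([*s,.2],Q)
manip.servo_line([*s,.088],velocity=.12)
manip.hold(.2)
o=manip.get_obs();print(o['time'],o['ee_pos'],o['ft_force'],R.from_matrix(down(yaw).T@rot(o['tool_rot'])).as_rotvec())
c=manip.camera('wrist');save(c,'w5.png')
im=cv2.imread('pics/w5.png');cv2.imwrite('pics/w5c.png',cv2.resize(im[60:220,150:370],None,fx=3.5,fy=3.5,interpolation=cv2.INTER_CUBIC))
E
```

```text
hole in tool [6.11373767e-02 7.82112391e-05 9.94745171e-03]
15.85 [ 0.51365841 -0.31094894  0.0886813 ] [ 0.92760422 -0.21550481 -4.78942469] [-0.00086647 -0.00073837  0.0002572 ]
```

View pics/w5c.png

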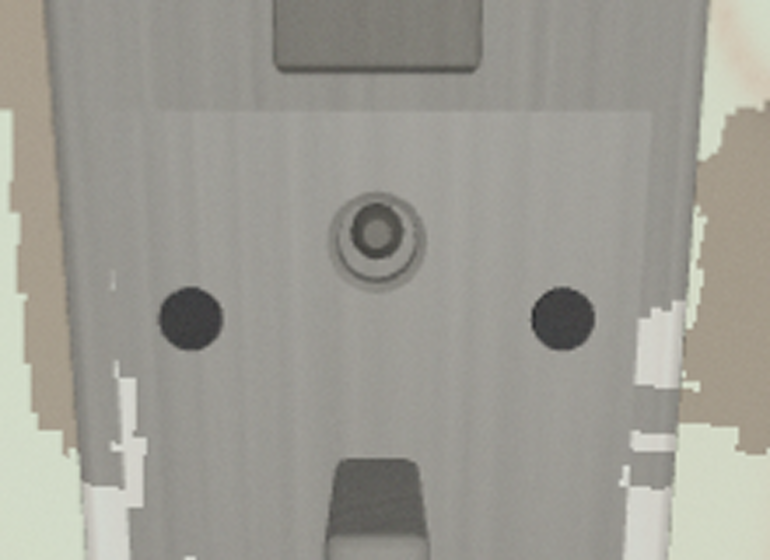

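The pin shows in the hole and is nearly centred: tip at crop (377,232), hole at (378,242). I correct for parallax and lower the plate with force monitoring.

```bash
python3 - <<'E'
from h import *
yaw=.1054
o=manip.get_obs();c=manip.camera('wrist')
f=lambda x,y:((x+.5)/3.5-.5+150,(y+.5)/3.5-.5+60)
pin=px2w(c,f(377,232.5),.055,o);hole=px2w(c,f(378,242),o['ee_pos'][2]-.010,o)
e=(pin-hole)[:2];print('e',e,pin,hole)
assert np.linalg.norm(e)<.005
p0=np.array([.5134,-.3107])+e
manip.servo_line([*p0,.088],velocity=.05)
f0=manip.get_obs()['ft_force']
hit=manip.servo_line([*p0,.0525],velocity=.03,threshold=8)
o=manip.get_obs();print(o['time'],hit,o['ee_pos'],o['ft_force']-f0,o['moment'])
c=manip.camera('wrist');save(c,'w6.png')
E
```

```text
e [-0.00018576  0.00020938] [ 0.50692504 -0.25060434  0.055     ] [ 0.5071108  -0.25081372  0.07858635]
17.5333 False [ 0.51334218 -0.31054599  0.05269232] [-0.10174597  1.35001102  0.03594658] [-0.00601651 -0.03967001 -0.08919236]
```

```bash
python3 - <<'E'
from h import *
o=manip.get_obs();p=o['ee_pos']
print('touch',manip.servo_line([p[0],p[1],.050],velocity=.02,threshold=4),manip.get_obs()['ee_pos'])
manip.open();manip.hold(.2)
o=manip.get_obs();p=o['ee_pos'];print(o['time'],p,o['width'],o['gripper_force'])
manip.servo_line([p[0],p[1],.22],velocity=.2)
yaw=.1054;yd=np.array([-np.sin(yaw),np.cos(yaw)])
manip.gripper_close()
c=manip.camera('wrist');o=manip.get_obs();save(c,'w7.png')
for q,z in dict(long_plate=.03,seat=.03,handle_top=.106,gauge_top=.086,jaw_tip=.045).items():
    for r in manip.pinpoint(c,q)[:2]: print(q,round(r['conf'],2),np.round(r['position'],1),np.round(px2w(c,r['position'],z,o),4))
print(o['time'],p[:2]+.138*yd)
E
```

```text
touch True [ 0.51345857 -0.3108121   0.05164729]
19.3 [ 0.51240072 -0.31050196  0.05042178] 0.09291558379879249 0.0
long_plate 0.81 [257.7 174. ] [ 0.5122 -0.3129  0.03  ]
handle_top 0.59 [258.1  25. ] [ 0.498  -0.1746  0.106 ]
jaw_tip 0.56 [260.6  89.8] [ 0.5055 -0.2204  0.045 ]
21.8 [ 0.49788244 -0.17326779]
```

View pics/w7.png

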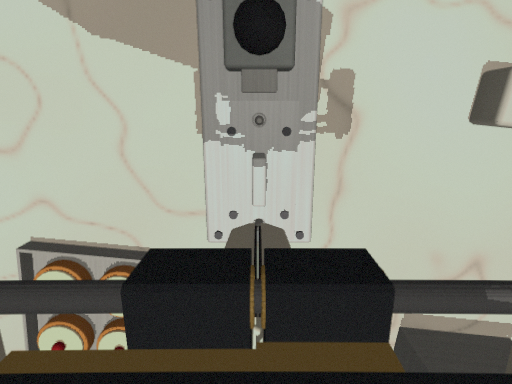

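The plate is down with both pins through it, at (260,120) and (259,222), and the fingers are clear of it. Now I press the handle.

```bash
python3 - <<'E'
from h import *
yaw=.1054;h=np.array([.4986,-.1740]);Q=quat(down(yaw))
manip.movep([*h,.14],Q);manip.hold(.3)
f0=manip.get_obs()['ft_force']
hit=manip.servo_line([*h,.098],velocity=.02,threshold=1.5)
o=manip.get_obs();print(o['time'],hit,o['ee_pos'],o['ft_force']-f0)
for z in(.092,.086):
    manip.servo_line([*h,z],velocity=.02);manip.hold(.3)
    o=manip.get_obs();print(o['time'],o['ee_pos'],o['ft_force']-f0)
c=manip.camera('scene');save(c,'s8.png')
for q in('handle_top','gauge_top'):
    print(q,[(round(r['conf'],2),np.round(r['position'],1)) for r in manip.pinpoint(c,q)[:2]])
ax=np.array([-np.sin(yaw),np.cos(yaw)])
print('pred handle@.086,.106; gauge',w2px(c,[[*h,.086],[*h,.106],[*(h+.042*ax),.086]]))
im=cv2.imread('pics/s8.png');cv2.imwrite('pics/s8c.png',cv2.resize(im[170:290,130:260],None,fx=5,fy=5,interpolation=cv2.INTER_CUBIC))
E
```

```text
24.5583 True [ 0.49862465 -0.17403724  0.10548881] [ 0.26259319 -1.4402562   3.42044171]
25.6833 [ 0.49860782 -0.17404134  0.09200531] [-1.22986525 -0.96267539  6.85175195]
26.4333 [ 0.49863036 -0.17405323  0.08612743] [-0.11802609 -0.93889337  9.38950304]
handle_top [(0.52, array([206.1, 221.9]))]
gauge_top [(0.93, array([216.3, 209.5])), (0.57, array([271.9, 197.9]))]
pred handle@.086,.106; gauge [[205.21347514 219.8223867 ]
 [204.58881414 215.19513365]
 [215.5100691  212.39777725]]
```

View pics/s8c.png

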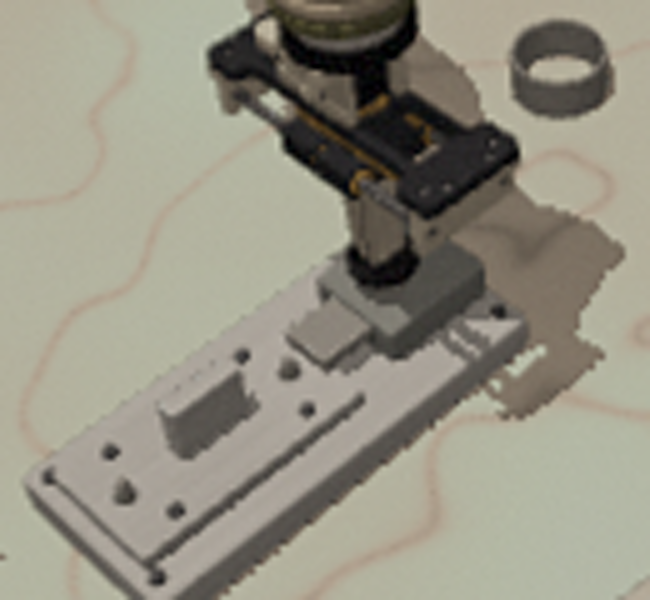

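The handle is pressed about 20 mm: contact came at z = 0.1055, and it now sits at 0.0861 under 9.4 N. The view shows the plate flush with both pins through it, at (290,370) and (124,491), so I hand in.

```bash
python3 -c "
from plant import manip
print(manip.sign_off())"
```

```text
the job is handed in; nothing more can be done
None
```

I handed the job in at about 26.5 s: the longer plate looks flush on the deck over both pins and is released, and the arm is holding the palm handle down about 20 mm (9.4 N) with the shorter plate untouched; the hand-in returned no verdict.

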